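# Open the bayonet lid of the bead canister

### The job

Open the wide, squat bead canister: turn its bayonet lid anticlockwise (seen from above) until the lugs reach the slots in the collar, lift the lid straight out without forcing it, and set it down handle up in the middle of the cork mat, not dropping it. Do not shift the tall, narrow canister.

Things in the scene. Friction and masses are not known exactly. Their poses are not given: they have to be found in the camera images.
- lid_mid (a point): Loose lid of the wide canister, 0.15 kg; point on its axis, half-way up, 25 mm above the underside. Disc 72 mm across, 10 mm thick. Black bar handle on top: 58 mm along lid x, 14 along y, 40 high (-15 to +25 mm from the point). Two lugs, 16 wide, 4 thick, at the underside, at both ends of lid x, 94 mm across, hidden under the collar. Starts 40-70 deg clockwise of the slots; 3 mm play.
- wide_canister: Fixed squat canister, 109 mm across, 82 high without lid; foot 126 mm across. Origin: centre of underside. Lid rests on a ledge at z 70 mm. A collar lip (79 mm inner diameter, z 77.5-81.5) holds the lugs but for two 52 deg wide slots, at +x and -x, open above. Lid lifts out with its x within 10 deg of canister x, either way round; a stop halts it about 11 deg anticlockwise past that.
- cork_mat: Square cork mat lying fixed on the bench, 160 x 160 x 5 mm; origin at the centre of its underside, so its top is 5 mm above the origin; axes along its edges, z up.
- tall_canister: Bystander: the tall, narrow canister of the same metal, 79 mm across and 148 mm high over its smaller bar handle, loose, its lid fixed. Origin at the centre of its underside, z up.
Things that resemble listed ones, but are neither listed nor needed, are in the scene too. Leave any green look-alike of the part that bears lid_mid alone.

How it is judged:
By the outcome, as a careful person would: the job done as asked, in the order asked, and still so for the second after the job is handed in, with the robot touching nothing.
It also fails if it takes over 45 s, if anything falls off the work surface, if the arm or the gripper's body presses on something with over 40 N, if the wrist force passes 120 N, or if a joint passes its speed limit or range.

### The arm

A 6-joint arm with a two-finger parallel gripper is mounted at the origin on a cart in front of the work surface, level with it; the furniture and walls round the work are solid. World frame = base frame: x ahead of the robot, y to its left, z up, the work surface at z = 0. Lengths are in mm, angles in rad, forces in N, time in s.
With the tool pointing down it reaches from about 275 to 750 mm from the base axis. Payload 10.2 kg.
Tool frame: the origin (TCP) lies between the finger pads; the fingertips stand 17 mm ahead of it and the grasp point (between the pads) lies 2 mm behind it (tips_ahead is the distance from the TCP to the fingertips, in mm); z points along the fingers, y is the line along which they close (so a half turn about z gives the same grasp; the last joint's range is limited). The gripper opens to 85 mm and grips with 20 to 120 N. Pads are 22 mm wide; open, the fingers measure 114 mm over their backs; the gripper's body (76 mm by 85 mm) begins 54 mm behind the grasp point. The pads swing forward as they close: fully open they stand 13 mm farther back than shut.
Start: joints at [-1.485, 0.313, 1.498, -0, 1.331, -0.223], TCP at [159.543, -500.177, 248.294] pointing down, gripper open.
Joint ranges: [-2.94, 2.94], [-0.97, 2.17], [0.19, 2.56], [-1.23, 4.37], [0.02, 3.11], [-2.88, 2.88]. Speed limits (rad/s): [2.39, 2.39, 3.01, 3.14, 3.14, 3.14].

### API

Orientations are given as a unit quaternion [w, x, y, z].
In Python, from rig import sense, capture, finish_job, boxes_of, tips_ahead gives the robot as it stands.
- The arm moves only by the tool drive_tool, never from a script. Its argument "commands" is text: rows parted by semicolons, each of 7 numbers parted by spaces: the shift along the world's x, y, z in units of 0.1 m (1.0 is 0.1 m), then the turn, a rotation vector about the world's x, y, z in units of pi/4 rad (1.0 is pi/4 rad), then the opening in per cent of the stroke, from 0 (shut) to 100 (fully open). A call has 1 to 20 rows; each row shifts and turns the commanded pose from where the row before left it; what a row does not reach is not made up. A row lasts 1/12 s, in which the tool goes at most 41.7 mm and 7.16 degrees, less where a joint would pass 70% of its speed; a pose out of reach is approached as far as the arm can. A call with a number of a shift or a turn outside -1 to 1 is refused whole. A call with a gripper value outside its range is refused whole. The fingers move at their own pace and stop on an object; "force" is the grip in N (left out, the last holds). Time passes only in rows, so rows that do not move let the fingers close. It gives the time, the measured TCP pose, the force, the opening and the grip force at its end, in the units of the state.
- sense(): the state, without advancing time (a new reading comes with each control period).
- capture(name): name is "scene" or "top" or "wrist"; returns a dict with "pixels" (480x640x3 uint8, blue, green, red), "fov_y" (degrees; the focal length in pixels is half the picture's height over the tangent of half this angle, whatever the lens; pixels are square), "cx", "cy" (the principal point, pixels), "position" and "attitude" of the camera in the world; the wrist camera has in their place "tool_from_camera" (4x4, takes a point from camera to tool coordinates, whose origin is the TCP and whose axes are the flange's). Camera axes: x right, y down, z forward; pixel columns grow to the right and rows downward; lengths in mm; the calibration is good to about 2 mm. The wrist camera is an equidistant fisheye: a pixel r from the principal point sees the ray r / f radians off the axis. A picture is of the moment at which its call begins: read the wrist's pose just before it. There is no depth.
- finish_job(): hands the job in; it is judged then, once.
Trained networks look in a picture, given as the dict that the camera call returned (one of the last four; its "shot" number tells which), for a name from the list of things; names that differ only in an ending like _2 or _b are one class to them, and where a whole thing is asked for, a point or a joint stands for the part that bears it (a point fixed in the world has none). Each returns a list of dicts, best first, with "confidence" (0 to 1); they miss things now and then, are a little off and sometimes report something else, mostly with a low value. They report only what shows in the picture. A call takes as long as a camera call. They do not tell look-alikes from the thing itself.
- boxes_of(picture, name): "position" ([column, row] in pixels, amid what is visible of it).
The state is a dict: "time_s": time; "joints": joint angles; "dq": joint speeds; "tau": joint torques, N m; "eef_pos": TCP position; "ee_rot": TCP orientation; "force": force on the tool from outside, world axes, zero at the start; "wrist_torque": the same for the moment, N m; "grip_width": opening from 0.0 (shut) to 1.0 (fully open); "grip_force": force on a finger pad.
Only numpy, scipy, OpenCV 4.12 (cv2) and the standard library are available. Lean on these libraries where they do the work, as an engineer would, in place of code of your own. Each camera call takes 0.05 s, during which the arm holds its last target. There are 200 camera calls.

## Working session

There is one attempt and no reset: what is moved stays moved. The work goes in short steps, Python scripts to look and compute and a tool call to move; the robot and the scene stay as the last step left them, time stands still between calls to the robot, and variables do not carry over. Pictures are saved under pics/ and viewed, at most 10 in all, crops included, and the job is handed in when it is done.

Besides the shell and the picture viewer there is one more tool, called after "Request:" by a JSON object that holds its "api" and its "payload", one argument or row to a line. drive_tool: Moves the arm, as the interface text tells. Shifts and turns lie within -1 to 1; 1 stands for 0.1 m of shift or pi/4 rad of turn. Its arguments: {"type":"object","properties":{"commands":{"type":"string"},"force":{"type":"number"}},"required":["commands"]}

```bash
mkdir -p pics; ls; cat > h.py <<'E'
import numpy as np, cv2
from scipy.spatial.transform import Rotation as R
from rig import *
def rot(a):
    a=np.array(a,float)
    return a if a.shape==(3,3) else R.from_quat(np.r_[a[1:],a[0]]).as_matrix()
def ray(p,uv,st=None):
    uv=np.atleast_2d(uv).astype(float)
    f=240/np.tan(np.radians(p['fov_y'])/2)
    d=(uv-[p['cx'],p['cy']])/f
    if 'tool_from_camera' in p:
        r=np.linalg.norm(d,axis=1)+1e-9
        v=np.c_[d*(np.sin(r)/r)[:,None],np.cos(r)]
        T=np.array(p['tool_from_camera']);A=rot(st['ee_rot'])
        return np.array(st['eef_pos'])+A@T[:3,3],(A@T[:3,:3]@v.T).T
    v=np.c_[d,np.ones(len(d))]
    return np.array(p['position']),(rot(p['attitude'])@v.T).T
def atz(p,uv,z,st=None):
    o,d=ray(p,uv,st); return o+d*((z-o[2])/d[:,2])[:,None]
def proj(p,X,st=None):
    X=np.atleast_2d(X).astype(float);f=240/np.tan(np.radians(p['fov_y'])/2)
    if 'tool_from_camera' in p:
        T=np.array(p['tool_from_camera']);A=rot(st['ee_rot'])
        c=((X-(np.array(st['eef_pos'])+A@T[:3,3]))@(A@T[:3,:3]))
        q=np.linalg.norm(c[:,:2],axis=1)+1e-9;th=np.arctan2(q,c[:,2])
        return c[:,:2]/q[:,None]*th[:,None]*f+[p['cx'],p['cy']]
    c=(X-np.array(p['position']))@rot(p['attitude'])
    return c[:,:2]/c[:,2:]*f+[p['cx'],p['cy']]
E
python3 - <<'E'
from h import *
s=sense();print(s['ee_rot'],tips_ahead)
for n in['scene','top']:
    p=capture(n);cv2.imwrite(f'pics/{n}.png',p['pixels'])
    print(n,p['fov_y'],p['cx'],p['cy'],p['position'],p['attitude'])
    for t,z in[('lid_mid',95),('wide_canister',40),('cork_mat',5),('tall_canister',70)]:
        for b in boxes_of(p,t):print(t,b['position'],round(b['confidence'],2),atz(p,b['position'],z)[0].round(0))
E
```

```text
pics
[-6.61913363e-04  9.88102836e-01  1.53793193e-01  2.80046603e-05] 17.0
scene 49.55263001839528 320.09093419786024 234.57885674336524 [  768.10948746 -1086.32312329   951.81012105] [-0.42296451  0.90392723  0.05442751 -0.03246891]
lid_mid [307.7, 361.5] 0.91 [ 653. -462.   95.]
lid_mid [239.8, 304.8] 0.76 [ 481. -329.   95.]
lid_mid [391.6, 251.2] 0.72 [ 812. -112.   95.]
wide_canister [245.6, 319.7] 0.79 [ 487. -324.   40.]
cork_mat [291.6, 180.3] 0.85 [486. 303.   5.]
tall_canister [262.0, 246.0] 0.78 [ 480. -100.   70.]
top 50.519756236712404 315.88020647725665 239.61017003040902 [ 543.24008619  -90.26526091 1199.60178848] [ 0.03116239 -0.70550465  0.70783989 -0.01596215]
lid_mid [425.9, 305.0] 0.92 [ 475. -303.   95.]
lid_mid [293.5, 164.7] 0.77 [782. -18.  95.]
lid_mid [461.4, 235.7] 0.65 [ 624. -382.   95.]
wide_canister [408.2, 302.3] 0.91 [ 478. -274.   40.]
cork_mat [182.2, 279.6] 0.62 [530. 251.   5.]
tall_canister [325.2, 305.8] 0.56 [472. -86.  70.]
```

View pics/scene.png

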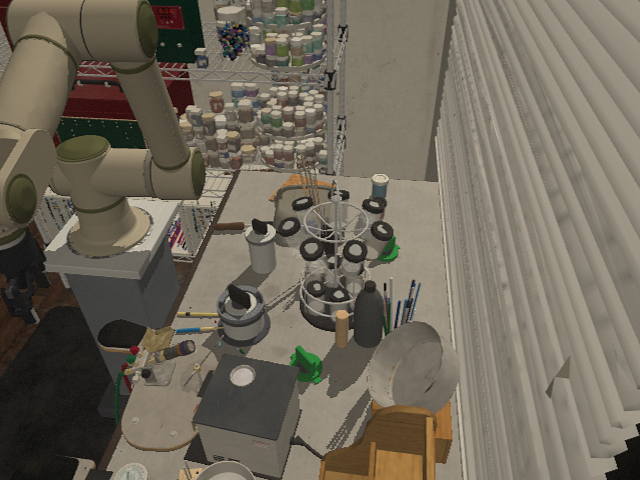

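View pics/top.png

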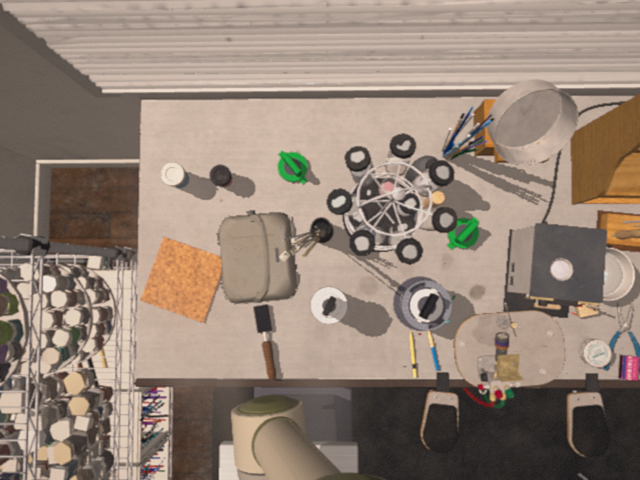

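The top picture shows the wide canister with its black bar at about (423,305), the tall canister at (329,304) and the cork mat at (182,279). The green look-alikes at (292,166) and (463,233) are to be left alone. The black-handled lid at (428,304) sits in the wide squat canister, so it is the one meant. I'll confirm it with the wrist camera from above.

Request:
{"api": "drive_tool", "payload": {
  "commands": "0 0 0.3 0 0 0 100;0.2 0.1 0.2 0 0 -0.11 100;0.3 0.2 0 0 0 -0.11 100;0.3 0.2 0 0 0 -0.11 100;0.3 0.2 0 0 0 -0.11 100;0.3 0.2 0 0 0 -0.11 100;0.3 0.2 0 0 0 -0.11 100;0.3 0.2 0 0 0 -0.11 100;0.3 0.2 0 0 0 -0.11 100;0.3 0.2 0 0 0 -0.11 100;0.3 0.2 0 0 0 -0.11 100;0.2 0.1 0 0 0 -0.08 100;0 0 0 0 0 0 100;0 0 0 0 0 0 100",
  "force": 40
}}

```text
time_s: 1.67
eef_pos: [470.1, -299.6, 298.0]
ee_rot: [-0.0, 0.953, -0.303, -0.0]
force: [-0.0, 0.5, 0.4]
grip_width: 1.0
grip_force: 0.0
```

```bash
python3 - <<'E'
from h import *
s=sense();print(s['eef_pos'],s['ee_rot'],np.round(s['joints'],2))
p=capture('wrist');print(p['fov_y'],p['cx'],p['cy'],np.round(p['tool_from_camera'],3).tolist())
for b in boxes_of(p,'lid_mid'):print(b['position'],b['confidence'],atz(p,b['position'],105,s)[0])
c=proj(p,[[475,-302,82]],s)[0];print(c)
x0,y0=int(np.clip(c[0]-100,0,440)),int(np.clip(c[1]-75,0,330));print(x0,y0)
cv2.imwrite('pics/w1.png',cv2.resize(p['pixels'][y0:y0+150,x0:x0+200],None,fx=4,fy=4,interpolation=cv2.INTER_CUBIC))
cv2.imwrite('pics/w1raw.png',p['pixels'])
E
```

```text
[ 470.11078291 -299.55219296  297.98560801] [-4.82118655e-05  9.53031258e-01 -3.02871846e-01 -2.52244918e-04] [-0.78  0.36  1.31 -0.    1.48  1.41]
65.70646984690485 315.06505635459007 237.0650970449385 [[0.001, -0.955, -0.296, 75.814], [1.0, 0.001, -0.0, 1.401], [0.001, -0.296, 0.955, -124.268], [0.0, 0.0, 0.0, 1.0]]
[318.2, 195.8] 0.75 [ 480.02924481 -311.42505762  105.        ]
[22.7, 131.5] 0.72 [ 725.45376147 -101.86530674  105.        ]
[307.9, 21.4] 0.63 [ 609.24315372 -391.94018056  105.        ]
[312.85058671 201.1840735 ]
212 126
```

View pics/w1.png

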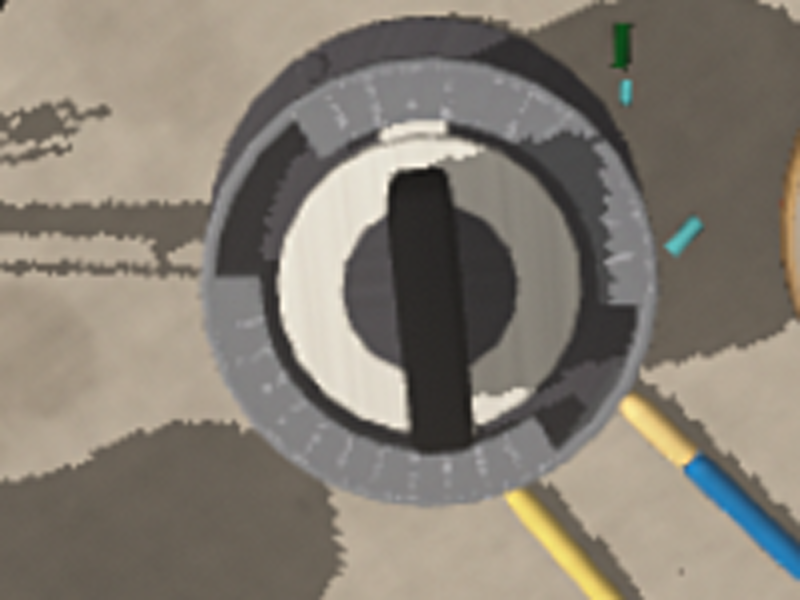

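The crop shows the black bar on the wide canister, running nearly vertically from crop (420,172) to (441,450). The slots are at the upper left (edges at about (302,125) and (218,275)) and the lower right (about (637,307) and (560,448)). This is the lid meant. Next I'll convert these to world positions.

```bash
python3 - <<'E'
from h import *
s=sense();p=capture('wrist')
C=lambda l:np.array(l,float)/4+[211.6,125.6]
rim=atz(p,C([[203,285],[655,275],[430,58],[430,506],[260,130],[620,160],[300,460],[585,445]]),82,s)[:,:2]
A=np.c_[rim,np.ones(8)];x=np.linalg.lstsq(A,(rim**2).sum(1),rcond=None)[0]
c=x[:2]/2;print('rim',c,np.sqrt(x[2]+c@c))
ang=lambda q:np.degrees(np.arctan2(*(q[:,:2]-c).T[::-1]))
a=ang(atz(p,C([[302,125],[218,275],[637,307],[560,448]]),81.5,s));print('slot edges',a)
h=atz(p,C([[419,172],[390,190],[448,190],[400,350],[460,330]]),120,s)[:,:2];print('handle top',h)
d=h[1]-h[3];e=h[2]-h[4];print(np.degrees(np.arctan2(d[1],d[0])),np.degrees(np.arctan2(e[1],e[0])),'w',np.linalg.norm(h[2]-h[1]))
t=capture('top')
for u in[[423,305],[428,304],[182,279]]:print(u,atz(t,u,82)[0],atz(t,u,120)[0],atz(t,u,5)[0])
# cork mat by colour
hsv=cv2.cvtColor(t['pixels'],cv2.COLOR_BGR2HSV);m=cv2.inRange(hsv,(5,90,90),(22,255,255));m[:,240:]=0;m[:220]=0;m[340:]=0
m[:,:135]=0;m=cv2.morphologyEx(m,cv2.MORPH_OPEN,np.ones((5,5)))
r=max(cv2.findContours(m,0,2)[0],key=cv2.contourArea);r=cv2.minAreaRect(r);b=atz(t,cv2.boxPoints(r),5);print('mat',r,b.round(),b.mean(0))
for z,n in[(148,[329,304])]:print('tall',atz(t,n,z))
E
```

```text
rim [ 473.46915235 -309.88015872] 53.32398209938886
slot edges [   2.30353636   51.12023049 -130.6534044  -176.69782011]
handle top [[ 500.7299253  -325.91877542]
 [ 501.12422953 -318.94255485]
 [ 494.27798996 -328.6054331 ]
 [ 472.49319108 -301.05611334]
 [ 468.75934802 -313.75408013]]
-31.993930518651492 -30.198572231587562 w 11.842390485022989
[423, 305] [ 474.48443998 -298.88812172   82.        ] [ 476.82222664 -291.79465713  120.        ] [ 469.74734595 -313.26172102    5.        ]
[428, 304] [ 476.63092386 -309.74686063   82.        ] [ 478.89572712 -302.28418397  120.        ] [ 472.04171727 -324.86860019    5.        ]
[182, 279] [532.08744749 229.01414994  82.        ] [532.46665256 218.15821025 120.        ] [531.31905826 251.01171194   5.        ]
mat ((183.13137817382812, 279.138671875), (67.83599853515625, 68.69035339355469), 19.98310661315918) [[483. 351.   5.]
 [635. 298.   5.]
 [579. 146.   5.]
 [429. 199.   5.]] [531.3489777  248.44496612   5.        ]
tall [[480.82832282 -94.34601615 148.        ]]
```

Request:
{"api": "drive_tool", "payload": {
  "commands": "0.04 -0.1 -0.2 0 0 0.095 100;0 0 -0.3 0 0 0 100;0 0 -0.3 0 0 0 100;0 0 -0.3 0 0 0 100;0 0 0 0 0 0 100;0 0 0 0 0 0 100"
}}

```text
time_s: 2.37
eef_pos: [472.9, -310.5, 188.3]
ee_rot: [-0.0, 0.963, -0.269, -0.001]
force: [0.0, -0.0, 0.2]
grip_width: 1.003
grip_force: 0.0
```

```bash
python3 - <<'E'
from h import *
s=sense();print(s['eef_pos'],s['ee_rot'],np.round(s['joints'],2))
p=capture('wrist');c=proj(p,[[474,-310,100]],s)[0]
x0,y0=int(np.clip(c[0]-160,0,320)),int(np.clip(c[1]-120,0,240));print(x0,y0,c)
im=p['pixels'].copy()
t=np.linspace(0,2*np.pi,60)
for q in proj(p,np.c_[473.5+54.5*np.cos(t),-310+54.5*np.sin(t),0*t+82],s).round().astype(int):cv2.circle(im,tuple(map(int,q)),0,(0,0,255),-1)
cv2.imwrite('pics/w2.png',cv2.resize(im[y0:y0+240,x0:x0+320],None,fx=2.5,fy=2.5,interpolation=cv2.INTER_CUBIC))
E
```

```text
[ 472.90019374 -310.52970079  188.32309436] [-4.23370184e-04  9.63206080e-01 -2.68762456e-01 -7.80687354e-04] [-0.79  0.45  1.46 -0.    1.23  1.33]
151 131 [311.23799204 251.36472084]
```

View pics/w2.png

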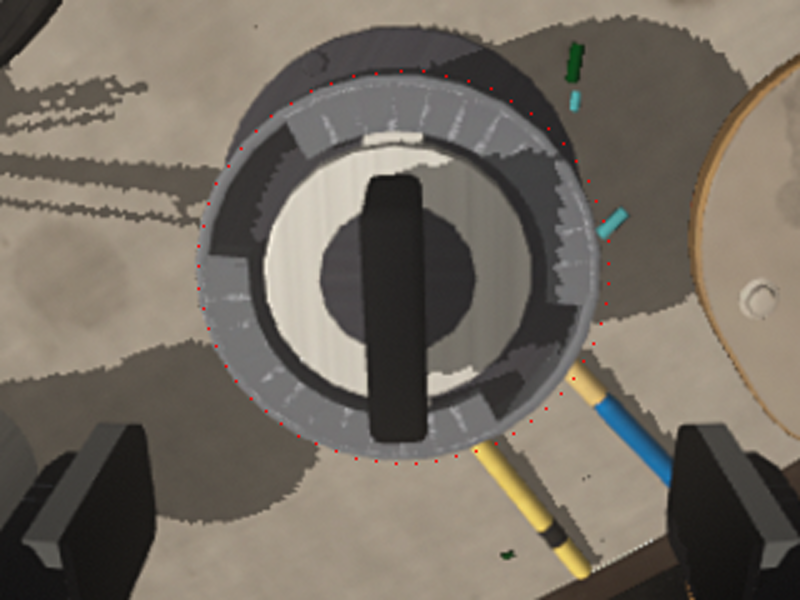

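The wrist view at z 188 shows the bar at crop (365–425, 178–440), centred between the fingers. The rim fits my estimate to about 1 mm, so I'll descend and grip.

Request:
{"api": "drive_tool", "payload": {
  "commands": "0.01 0.01 -0.23 0 0 0 100;0 0 -0.2 0 0 0 100;0 0 -0.2 0 0 0 100;0 0 -0.2 0 0 0 100;0 0 0 0 0 0 60;0 0 0 0 0 0 30;0 0 0 0 0 0 10;0 0 0 0 0 0 0;0 0 0 0 0 0 0;0 0 0 0 0 0 0;0 0 0 0 0 0 0;0 0 0 0 0 0 0",
  "force": 40
}}

```text
time_s: 3.42
eef_pos: [475.0, -309.5, 106.5]
ee_rot: [0.0, 0.963, -0.268, 0.001]
force: [-0.4, 1.5, 7.0]
grip_width: 0.158
grip_force: 40.3
```

```bash
python3 - <<'E'
from h import *
s=sense();print(s['force'],s['wrist_torque'],s['grip_width'],s['grip_force'],s['eef_pos'],s['joints'])
E
```

```text
[-0.37867253  1.50078046  6.96383592] [0.1005212  0.09109909 0.07135175] 0.15845233717584276 40.25914549827576 [ 474.96174761 -309.54359845  106.4692269 ] [-7.84189866e-01  5.48047651e-01  1.54212413e+00 -1.00081926e-05
  1.04945159e+00  1.32985366e+00]
```

Request:
{"api": "drive_tool", "payload": {
  "commands": "0 0 0.01 0 0 0.1 0;0 0 0 0 0 0.1 0;0 0 0 0 0 0.1 0;0 0 0 0 0 0.1 0;0 0 0 0 0 0.1 0;0 0 0 0 0 0.1 0;0 0 0 0 0 0.1 0;0 0 0 0 0 0.1 0;0 0 0 0 0 0.1 0;0 0 0 0 0 0.1 0;0 0 0 0 0 0.1 0;0 0 0 0 0 0 0"
}}

```text
time_s: 4.42
eef_pos: [474.6, -309.2, 106.5]
ee_rot: [-0.0, 0.987, 0.161, 0.0]
force: [-0.3, 0.5, 1.8]
grip_width: 0.159
grip_force: 39.4
```

```bash
cat > st.py <<'E'
from h import *
s=sense();A=rot(s['ee_rot']);print(s['time_s'],np.round(s['force'],1),np.round(s['wrist_torque'],2),'grip',s['grip_width'],s['grip_force'],np.round(s['eef_pos'],1),'handle ang',np.degrees(np.arctan2(A[1,1],A[0,1]))+90,'tilt',A[:,2].round(3),np.round(s['joints'],2))
E
python3 st.py
```

```text
4.4167 [-0.3  0.5  1.8] [ 0.15 -0.08  0.  ] grip 0.1589190574892373 39.3523246049881 [ 474.6 -309.2  106.5] handle ang 18.521066640317358 tilt [ 0.  0. -1.] [-0.78  0.55  1.54  0.    1.05  0.46]
```

Request:
{"api": "drive_tool", "payload": {
  "commands": "0 0 0 0 0 0.06 0;0 0 0 0 0 0.06 0;0 0 0 0 0 0.06 0;0 0 0 0 0 0 0;0 0 0 0 0 0 0"
}}

```text
time_s: 4.83
eef_pos: [474.6, -309.2, 106.5]
ee_rot: [0.0, 0.974, 0.227, 0.0]
force: [-0.1, 1.0, 1.8]
grip_width: 0.155
grip_force: 39.4
```

```bash
python3 st.py; python3 - <<'E'
from h import *
s=sense();p=capture('wrist');c=proj(p,[[474.5,-309.5,90]],s)[0];print(c)
x0,y0=int(np.clip(c[0]-200,0,240)),int(np.clip(c[1]-150,0,180))
print(x0,y0);cv2.imwrite('pics/w3.png',cv2.resize(p['pixels'][y0:y0+300,x0:x0+400],None,fx=2,fy=2,interpolation=cv2.INTER_CUBIC))
E
```

```text
4.8333 [-0.1  1.   1.8] [ 0.12 -0.06  0.02] grip 0.1548738142053765 39.39006507396698 [ 474.6 -309.2  106.5] handle ang 26.2970702070214 tilt [ 0.  0. -1.] [-0.78  0.55  1.54  0.    1.05  0.33]
[313.77174501 307.0338364 ]
113 157
```

View pics/w3.png

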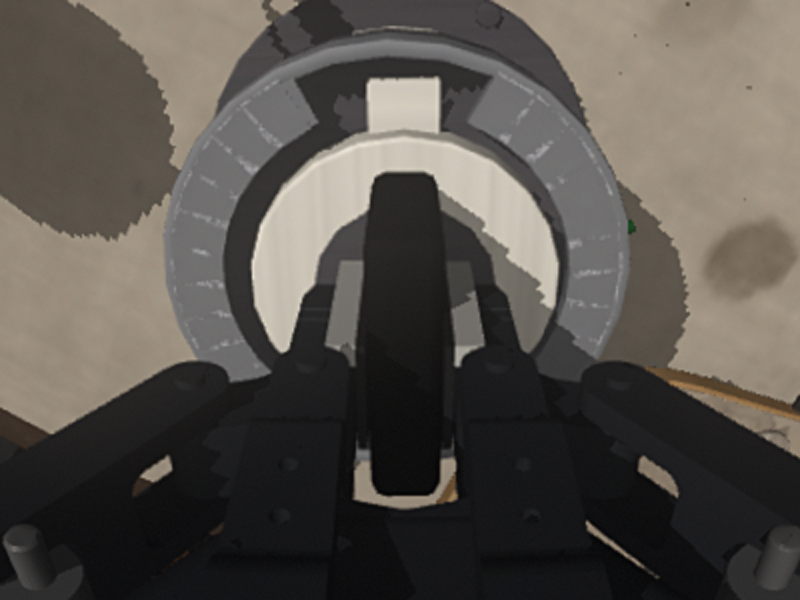

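The picture shows the white lug (366–440, 80–130) centred in the slot (about 300–490). I'll lift slowly and watch the force.

Request:
{"api": "drive_tool", "payload": {
  "commands": "0 0 0.03 0 0 0 0;0 0 0.03 0 0 0 0;0 0 0.04 0 0 0 0;0 0 0.05 0 0 0 0;0 0 0.05 0 0 0 0;0 0 0 0 0 0 0"
}}

```text
time_s: 5.38
eef_pos: [474.9, -309.5, 127.6]
ee_rot: [0.001, 0.973, 0.229, 0.001]
force: [-0.9, -0.7, -1.7]
grip_width: 0.159
grip_force: 39.1
```

```bash
python3 st.py
```

```text
5.3833 [-0.9 -0.7 -1.7] [-0.   -0.04  0.03] grip 0.15861223109492964 39.115551710128784 [ 474.9 -309.5  127.6] handle ang 26.46087922551345 tilt [ 0.001 -0.001 -1.   ] [-0.78  0.52  1.52 -0.    1.09  0.32]
```

```bash
python3 - <<'E'
from h import *
s,t=capture('scene'),capture('top')
def tri(a,b):
    o1,d1=ray(s,a);o2,d2=ray(t,b);d1,d2=d1[0],d2[0]
    k=np.linalg.lstsq(np.c_[d1,-d2],o2-o1,rcond=None)[0]
    P,Q=o1+k[0]*d1,o2+k[1]*d2;return ((P+Q)/2).round(),np.linalg.norm(P-Q).round()
for n,a,b in[('jar',(312,247),(408,250)),('jar2',(289,227),(361,243)),('jar3',(303,204),(339,201)),('hub',(337,200),(388,195)),('tall',(260,226),(329,304)),('bag corner',(276,215),(232,300)),('spoon',(300,160),(284,253)),('spoon2',(316,160),(284,253))]:print(n,*tri(a,b))
E
```

```text
jar [ 611. -245.  204.] 45.0
jar2 [ 586. -162.  195.] 35.0
jar3 [ 639. -125.  246.] 84.0
hub [ 682. -199.  304.] 2.0
tall [480. -94. 132.] 1.0
bag corner [474. 133.  -7.] 15.0
spoon [577. -14. 282.] 6.0
spoon2 [597. -10. 279.] 32.0
```

Request:
{"api": "drive_tool", "payload": {
  "commands": "0 0 0.2 0 0 0 0;0 0 0.3 0 0 0 0;0 0 0.35 0 0 0 0;0 0 0.35 0 0 0 0;0 0 0.35 0 0 0 0;-0.1 0 0.3 0 0 0 0;-0.1 0.1 0.25 0 0 0 0;-0.1 0.2 0.1 0 0 0 0;-0.1 0.3 0 0 0 0 0;0 0.3 0 0 0 0 0;0 0.3 0 0 0 0 0;0 0.3 0 0 0 0 0;0 0.3 0 0 0 0 0;0 0.3 0 0 0 0 0;0 0.3 0 0 0 0 0;0 0.3 0 0 0 0 0;0 0.2 0 0 0 0 0;0 0.1 0 0 0 0 0;0 0 0 0 0 0 0"
}}

```text
time_s: 7.07
eef_pos: [434.4, -7.9, 346.3]
ee_rot: [-0.0, 0.973, 0.23, 0.0]
force: [-0.1, -1.0, -1.0]
grip_width: 0.152
grip_force: 39.1
```

```bash
python3 st.py
```

```text
7.0667 [-0.1 -1.  -1. ] [-0.02  0.05  0.02] grip 0.15230937978165604 39.13187026977539 [434.4  -7.9 346.3] handle ang 26.600359476361923 tilt [ 0.  0. -1.] [-0.29  0.05  1.56  0.    1.53  0.82]
```

Request:
{"api": "drive_tool", "payload": {
  "commands": "0 0.15 0 0 0 0 0;0 0.25 0 0 0 0 0;0.05 0.3 0 0 0 0 0;0.1 0.3 0 0 0 0 0;0.15 0.3 0 0 0 0 0;0.15 0.3 0 0 0 0 0;0.15 0.3 0 0 0 0 0;0.15 0.3 0 0 0 0 0;0.1 0.2 0 0 0 0 0;0.1 0.12 0 0 0 0 0;0.02 0.05 -0.1 0 0 0 0;0 0 -0.25 0 0 0 0;0 0 -0.3 0 0 0 0;0 0 -0.3 0 0 0 0;0 0 -0.3 0 0 0 0;0 0 -0.2 0 0 0 0;0 0 0 0 0 0 0;0 0 0 0 0 0 0"
}}

```text
time_s: 8.57
eef_pos: [531.5, 246.6, 200.8]
ee_rot: [0.0, 0.974, 0.228, -0.001]
force: [-0.8, 0.1, -0.4]
grip_width: 0.158
grip_force: 39.2
```

```bash
python3 st.py;python3 - <<'E'
from h import *
s=sense();p=capture('wrist');im=p['pixels'].copy()
c=np.array([[483,351,5],[635,298,5],[579,146,5],[429,199,5.]])
e=np.concatenate([np.linspace(c[i],c[(i+1)%4],40) for i in range(4)])
for q in proj(p,e,s).round().astype(int):cv2.circle(im,tuple(map(int,q)),1,(0,0,255),-1)
cv2.imwrite('pics/w4.png',im)
E
```

```text
8.5667 [-0.8  0.1 -0.4] [0.   0.04 0.01] grip 0.15757338284450106 39.164173007011414 [531.5 246.6 200.8] handle ang 26.395264484554517 tilt [-0.002 -0.001 -1.   ] [ 0.23  0.49  1.37 -0.    1.28  1.34]
```

View pics/w4.png

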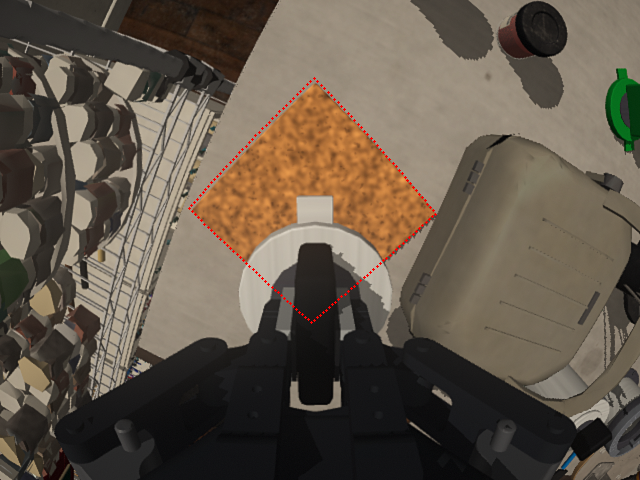

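The projected mat outline fits the cork exactly, with corners at (314,80), (190,208) and (436,213). The lid hangs level over it, so I'll lower it.

Request:
{"api": "drive_tool", "payload": {
  "commands": "0 0.015 -0.2 0 0 0 0;0 0 -0.3 0 0 0 0;0 0 -0.3 0 0 0 0;0 0 -0.3 0 0 0 0;0 0 -0.2 0 0 0 0;0 0 -0.12 0 0 0 0;0 0 -0.06 0 0 0 0;0 0 -0.03 0 0 0 0;0 0 -0.02 0 0 0 0;0 0 0 0 0 0 0;0 0 0 0 0 0 0"
}}

```text
time_s: 9.53
eef_pos: [532.1, 249.4, 49.4]
ee_rot: [-0.0, 0.973, 0.229, 0.001]
force: [1.1, -0.1, -0.2]
grip_width: 0.158
grip_force: 39.2
```

```bash
python3 st.py
```

```text
9.5333 [ 1.1 -0.1 -0.2] [ 0.03  0.02 -0.03] grip 0.15846392906753018 39.2398077249527 [532.1 249.4  49.4] handle ang 26.465843056520093 tilt [ 0.002  0.    -1.   ] [ 0.24  0.67  1.51 -0.    0.96  1.35]
```

Request:
{"api": "drive_tool", "payload": {
  "commands": "0 0 -0.02 0 0 0 0;0 0 -0.02 0 0 0 0;0 0 -0.02 0 0 0 0;0 0 -0.01 0 0 0 0;0 0 0 0 0 0 0;0 0 0 0 0 0 0"
}}

```text
time_s: 10.03
eef_pos: [531.5, 249.3, 41.5]
ee_rot: [0.0, 0.973, 0.229, -0.0]
force: [-2.0, -0.9, 3.2]
grip_width: 0.157
grip_force: 39.7
```

```bash
python3 st.py
```

```text
10.0333 [-2.  -0.9  3.2] [-0.07  0.24 -0.01] grip 0.1567237026454772 39.68558192253113 [531.5 249.3  41.5] handle ang 26.47199820988545 tilt [-0. -0. -1.] [ 0.24  0.68  1.52 -0.    0.95  1.35]
```

Request:
{"api": "drive_tool", "payload": {
  "commands": "0 0 -0.005 0 0 0 0;0 0 0 0 0 0 0;0 0 0 0 0 0 20;0 0 0 0 0 0 28;0 0 0 0 0 0 40;0 0 0 0 0 0 50;0 0 0 0 0 0 50;0 0 0 0 0 0 50;0 0 0.1 0 0 0 50;0 0 0.2 0 0 0 50;0 0 0.3 0 0 0 50;0 0 0.35 0 0 0 50;0 0 0.35 0 0 0 50;0 0 0.35 0 0 0 50;0 0 0.2 0 0 0 50;0 0 0 0 0 0 50;0 0 0 0 0 0 50"
}}

```text
time_s: 11.45
eef_pos: [531.7, 249.4, 227.1]
ee_rot: [-0.0, 0.973, 0.229, 0.001]
force: [-0.2, -0.1, -0.9]
grip_width: 0.499
grip_force: 0.0
```

```bash
python3 st.py;python3 - <<'E'
from h import *
s=sense();p=capture('wrist');im=p['pixels'].copy()
t=np.linspace(0,2*np.pi,60)
for q in proj(p,np.c_[531.3+36*np.cos(t),248.4+36*np.sin(t),0*t+15],s).round().astype(int):cv2.circle(im,tuple(map(int,q)),1,(0,0,255),-1)
t=capture('top')['pixels'][120:380,120:500]
cv2.imwrite('pics/end.png',np.hstack([cv2.resize(im,(400,300)),cv2.resize(t,(400,300))]))
E
```

```text
11.45 [-0.2 -0.1 -0.9] [-0.08  0.02 -0.03] grip 0.49905671310695837 0.0 [531.7 249.4 227.1] handle ang 26.47068856037187 tilt [ 0.002  0.001 -1.   ] [0.24 0.46 1.33 0.   1.34 1.35]
```

View pics/end.png

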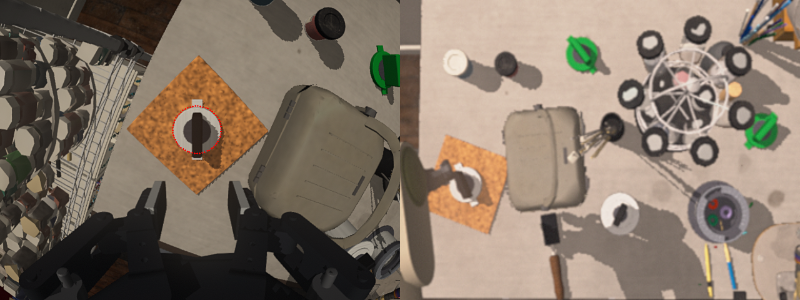

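The lid sits handle up in the middle of the mat, matching the projected circle at (197,128). The wide canister is open with its beads showing, and the tall canister is in place.

```bash
python3 -c "
from rig import *
print(finish_job())"
```

```text
the job is handed in; nothing more can be done
None
```

The job is handed in: I turned the wide canister's lid about 57° anticlockwise, lifted it straight out without resistance, and set it handle up in the middle of the cork mat in about 11.5 s; the tall canister was left standing where it was.

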